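Hold a wound coil home on the coil tester

ROBOT

A 6-joint arm with a two-finger parallel gripper is mounted at the origin on a cart in front of the work surface, level with it; the furniture and walls round the work are solid. World frame = base frame: x ahead of the robot, y to its left, z up, the work surface at z = 0. Lengths are in m, angles in rad, forces in N, time in s.
With the tool pointing down it reaches from about 0.375 to 0.975 m from the base axis. Payload 3.8 kg.
Tool frame: the origin (TCP) lies at the very end of the fingers, on their centre line; the grasp point (between the pads) lies 19 mm behind it (hold_point_z is the distance from the TCP to the grasp point, in m); z points along the fingers, y is the line along which they close (so a half turn about z gives the same grasp; the last joint's range is limited). The gripper opens to 88 mm and grips with 3 to 60 N. Pads are 18 mm wide; open, the fingers measure 123 mm over their backs; the gripper's body (75 mm by 187 mm) begins 45 mm behind the grasp point.
Start: joints at [1.302, 0.264, 1.604, -0, 1.274, -0.037], TCP at [0.155, 0.657, 0.239] pointing down, gripper open.
Joint ranges: [-2.63, 2.63], [-0.94, 2.18], [0.31, 2.57], [-1.31, 4.45], [0, 2.66], [-2.55, 2.55]. Speed limits (rad/s): [2.57, 2.57, 3.14, 3.14, 3.14, 3.14].

INTERFACE

Orientations are given as [roll, pitch, yaw] about the fixed x, y, z axes, in that order (R = Rz(yaw) Ry(pitch) Rx(roll)).
In Python, from station import read_state, snapshot, camera_model, job_done, hold_point_z gives the robot as it stands. The module is installed in compiled form; this text tells all that it offers.
- The arm moves only by the tool jog_arm, never from a script. Its argument "commands" is a list of rows, each a list of 2 entries, a list of its own where there are three numbers: the shift along the tool's x, y, z in m, then the turn, a rotation vector about the tool's x, y, z in degrees. A call has 1 to 10 rows; each row shifts and turns the commanded pose from where the row before left it, along the tool's axes as they then stand; what a row does not reach is not made up. A row lasts 1/8 s, in which the tool goes at most 62.5 mm and 10.7 degrees, less where a joint would pass 70% of its speed; a pose out of reach is approached as far as the arm can. A call with a gripper value outside its range is refused whole. "gripper" is the gripper's target within -1 to 1 (shut at 1, half-way at 0, fully open at -1), set as the call begins (left out, the last holds). The fingers move at their own pace and stop on an object; "squeeze" is the grip in N (left out, the last holds). Time passes only in rows, so rows that do not move let the fingers close. It gives the time, the measured TCP pose, the force, the opening and the grip force at its end, in the units of the state.
- read_state(): the state, without advancing time (a new reading comes with each control period).
- snapshot(name): name is "scene" or "top"; returns the picture (420x560x3 uint8, red, green, blue); there is no depth.
- camera_model(name): a dict with "K" (3x3 intrinsics, pixels), "k1" (the pictures are not rectified: a ray, as slopes to the right and down, at radius r is drawn at 1 + k1 r^2 times it, then the intrinsics apply), "pose" (4x4, takes a point from camera to world coordinates). Camera axes: x right, y down, z forward; pixel columns grow to the right and rows downward; lengths in m; the calibration is good to about 2 mm. A picture is of the moment at which its call begins. camera_model takes no time and is no camera call.
- job_done(): hands the job in; it is judged then, once.
The state is a dict: "time": time; "q": joint angles; "dq": joint speeds; "joint_torque": joint torques, N m; "tcp_pos": TCP position; "tcp_rot": TCP orientation; "ft_force": force on the tool from outside, world axes, zero at the start; "moment": the same for the moment, N m; "opening": finger opening in m; "finger_force": force on a finger pad.
Only numpy, scipy, OpenCV 4.12 (cv2) and the standard library are available. Lean on these libraries where they do the work, as an engineer would, in place of code of your own. Each camera call takes 0.05 s, during which the arm holds its last target. There are 200 camera calls.

TASK

Slide the coil with the red bobbin straight up off its storage post, lower it over the upright spindle of the grey coil tester and turn it until the keyways hidden inside its knurled collar drop over the spindle's cross pin. Then push it fully home against the sprung contact plate so that it can be measured, and finish while still gripping it and holding it pressed home: do not let go. Leave the green coil on its post.

Things in the scene. Friction and masses are not known exactly. Their poses are not given: they have to be found in the camera images.
- red_coil: Loose wound coil, 0.2 to 0.32 kg: a copper winding on a red plastic bobbin with two flanges (68 mm across; underside of the lower at 0, top of the upper at 36 mm) and above them a bright knurled collar. Origin: centre of the underside; z is the coil's axis. Its yaw tells nothing of the keyways.
- red_collar (a point): On the red coil's axis, 60 mm above its underside: the height to grip the collar, from above, any yaw (the fingertips then clear the flange by 5 mm). The collar is knurled, 40 mm in diameter, closed on top, from 36 to 72 mm above the underside. It is clamped fast to the coil at no particular angle: it does not slip, and nothing outside tells where its keyways are.
- red_step (a point): Inside the red coil, on its axis, 30 mm above its underside. Below, a wide bore (34 mm diameter) passes freely over the cross pin; here the collar steps in to a blind bore (21 mm diameter, up to 62 mm) with two keyways half a turn apart, each 8 mm wide and open at this step. To find them turn the coil while pushing it down lightly (5 to 15 N); half a turn is always enough.
- green_coil: The same coil on a green plastic bobbin, on the other post of the board; it stays there. Origin: centre of the underside. Either coil may stand on either post.
- rack: Fixed wooden storage board, 100 x 220 x 12 mm; origin at the centre of its underside, long side along its y. Two upright steel posts of 16 mm diameter stand at y = +55 and -55 mm and end 46.5 mm above the board's top; each coil rests on the board with a post up its bore.
- tester: Fixed grey coil tester, a box 124 x 154 x 50 mm; origin at the centre of its underside, front with the sockets to its -x. From the middle of its top rises a steel spindle, 20 mm in diameter, tapered over its last 6 mm; its tip is 120 mm over the origin. Round the spindle's foot lie a fixed seat ring and the sprung contact plate.
- cross_pin (a point): Middle of the cross pin, on the spindle's axis, 38.5 mm above the seat. The pin is 5 mm in diameter, runs through the spindle along the tester's y and sticks out 5 mm on either side. If the coil sticks on its way down, a keyway's flank is pressing on the pin: turn back a little.
- seat (a point): On the spindle's axis at the height of the fixed seat ring (43 mm diameter, 60 mm above the tester's underside). Fully home, the coil's origin is on this point. While the collar rides on the cross pin the origin is 11 mm higher; once the keyways are over the pin (perhaps at once) it can drop 5 mm on to the contact plate, and has to be pushed down the last 6 mm.
- contact_plate (a joint): Travel of the sprung contact plate, a brown ring 70 mm in diameter round the seat: 0 = up (its top 6 mm above the seat), 0.006 m = pressed level with the seat. The spring pushes back with 5 N at 0 and 9 N at 0.006, more than the coil weighs: the coil comes up again when let go.

How it is judged:
On the way, in this order (a step that is already met when the one before it is completed fails the run):
1. the red coil has been slid up off its post: its underside is above the post's top, the coil upright, held by the fingers (z of red_coil in the frame of rack above 0.06 m and angle between red_coil's own z axis and vertical below 0.2 rad and contact force between the fingers and red_coil above 1 N), for 0.1 s.
2. the red coil has been lowered over the tester's spindle: on its axis within 5 mm, its underside less than 35 mm above the seat (horizontal distance between red_coil and seat below 0.005 m and z of red_coil in the frame of seat between -0.003 and 0.035 m).
At the end, for the whole second after the job is handed in: The red coil is home on the tester: underside within 2 mm of the seat, on the spindle's axis within 3 mm, upright, contact plate pressed at least 4.5 of 6 mm, still gripped (over 3 N) and at rest. The green coil still rests on the board over its post (horizontal distance between red_coil and seat below 0.003 m and z of red_coil in the frame of seat below 0.002 m and angle between red_coil's own z axis and vertical below 0.06 rad and value of joint contact_plate above 0.0045 m and contact force between the fingers and red_coil above 3 N and linear speed of red_coil below 0.02 m/s and horizontal distance between green_coil and rack below 0.062 m and z of green_coil in the frame of rack below 0.016 m and angle between green_coil's own z axis and vertical below 0.1 rad); the arm keeps its last pose, push and grip.
It fails at once if the green coil is lifted or moved more than 15 mm (distance of green_coil from where it was at the start of the episode above 0.015 m).
It also fails if it takes over 58 s, if anything falls off the work surface, if the arm or the gripper's body presses on something with over 40 N, if the wrist force passes 120 N, or if a joint passes its speed limit or range.

## Working session

There is one attempt and no reset: what is moved stays moved. The work goes in short steps, Python scripts to look and compute and a tool call to move; the robot and the scene stay as the last step left them, time stands still between calls to the robot, and variables do not carry over. Pictures are saved under pics/ and viewed, at most 10 in all, crops included, and the job is handed in when it is done.

Besides the shell and the picture viewer there is one more tool, called as name(argument=value, ...), one argument or row to a line, values as JSON. jog_arm: Moves the arm, as the interface text tells. Its arguments: {"type":"object","properties":{"commands":{"type":"array"},"gripper":{"type":"number"},"squeeze":{"type":"number"}},"required":["commands"]}

```bash
mkdir -p pics; python3 - <<'E'
from station import *
import cv2,numpy as np
print(read_state(),hold_point_z)
for n in("scene","top"):
    cv2.imwrite(f"pics/{n}0.png",snapshot(n)[...,::-1]); m=camera_model(n); print(n,np.round(m["K"],1).tolist(),m["k1"],np.round(m["pose"],3).tolist())
E
```

```text
{'time': 0.0, 'q': array([ 1.30206359e+00,  2.64770455e-01,  1.60536265e+00, -3.53674764e-05,
        1.27370206e+00, -3.68935554e-02]), 'dq': array([-0.00230861,  0.00026542, -0.00060853,  0.00031021,  0.00115947,
       -0.00064417]), 'joint_torque': array([ 2.19285364e-03, -5.02124691e+01, -3.56873739e+01,  7.29906047e-02,
        2.97161133e-02, -1.87831070e-04]), 'tcp_pos': array([0.15491347, 0.65625369, 0.23738248]), 'tcp_rot': array([-3.13935042e+00, -4.89435508e-05,  2.90976381e+00]), 'ft_force': array([-0.39644616,  0.05431533, -0.14547952]), 'moment': array([ 0.01566745, -0.04885656, -0.04859211]), 'finger_force': 0.0, 'opening': 0.08805775340528607} 0.0187
scene [[497.9, 0.0, 281.7], [0.0, 497.9, 201.2], [0.0, 0.0, 1.0]] -0.004470875917529788 [[0.711, -0.482, 0.512, -0.036], [-0.703, -0.477, 0.528, -0.568], [-0.01, -0.735, -0.678, 0.836], [0.0, 0.0, 0.0, 1.0]]
top [[396.5, 0.0, 280.2], [0.0, 396.5, 207.2], [0.0, 0.0, 1.0]] -0.0723205413644917 [[0.053, -0.977, 0.207, 0.367], [-0.999, -0.052, 0.012, 0.021], [-0.001, -0.207, -0.978, 0.942], [0.0, 0.0, 0.0, 1.0]]
```

View pics/scene0.png

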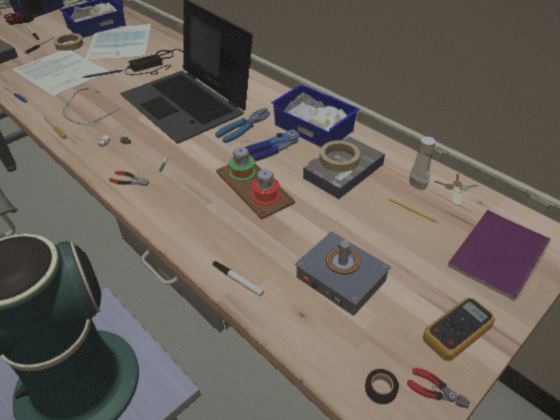

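View pics/top0.png

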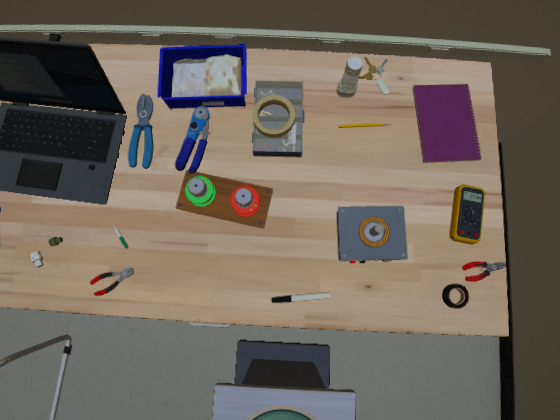

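The scene view shows the red coil at about (265,188), green at (242,165) and the tester spindle at (343,250). In the top view they are at (245,200), (200,190) and (373,232). I'll take enlarged crops for exact pixels.

```bash
cat > h.py <<'E'
from station import *
import cv2,numpy as np
def ray(n,u,v):
    m=camera_model(n);K=np.array(m["K"]);T=np.array(m["pose"])
    d=np.array([(u-K[0,2])/K[0,0],(v-K[1,2])/K[1,1]]);s=d.copy()
    for _ in range(20): s=d/(1+m["k1"]*(s@s))
    return T[:3,3],T[:3,:3]@np.array([*s,1])
def atz(n,u,v,z):
    o,d=ray(n,u,v);return o+d*(z-o[2])/d[2]
def tri(a,b):
    A=[];r=[]
    for n,u,v in(a,b):
        o,d=ray(n,u,v);d=d/np.linalg.norm(d);P=np.eye(3)-np.outer(d,d);A.append(P);r.append(P@o)
    return np.linalg.lstsq(np.vstack(A),np.hstack(r),rcond=None)[0]
def proj(n,X):
    m=camera_model(n);K=np.array(m["K"]);p=np.linalg.inv(np.array(m["pose"]))@np.array([*X,1]);s=p[:2]/p[2];s=s*(1+m["k1"]*(s@s))
    return K[0,0]*s[0]+K[0,2],K[1,1]*s[1]+K[1,2]
E
python3 - <<'E'
import cv2,numpy as np
s=cv2.imread("pics/scene0.png");t=cv2.imread("pics/top0.png")
c=lambda i,x,y:cv2.resize(i[y:y+60,x:x+80],(400,300),interpolation=cv2.INTER_CUBIC)
cv2.imwrite("pics/c.png",np.vstack([np.hstack([c(s,220,145),c(s,305,225)]),np.hstack([c(t,190,165),c(t,333,202)])]))
E
```

```text
(no output)
```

View pics/c.png

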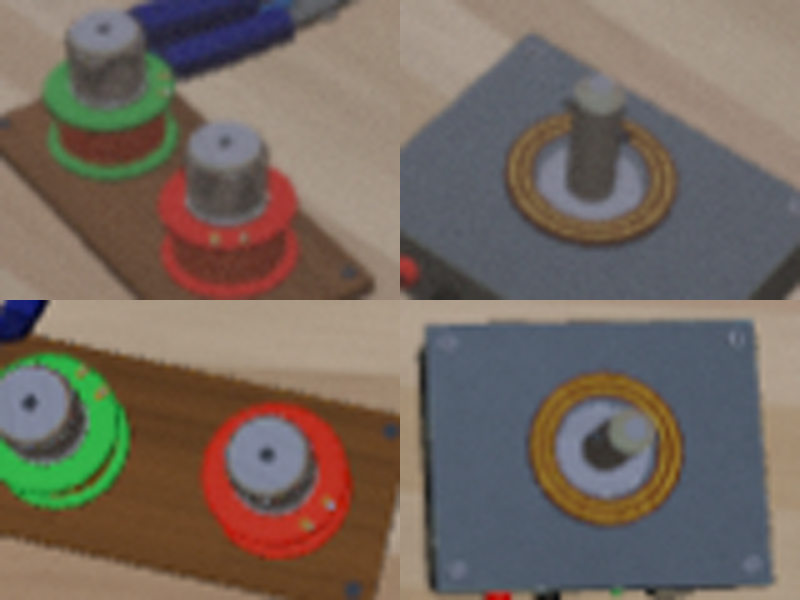

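```bash
python3 - <<'E'
from h import *
np.set_printoptions(precision=4,suppress=True)
f=lambda x0,y0,c,r:(x0+(c+.5)/5-.5,y0+(r+.5)/5-.5)
for nm,a,b,z in[("red",f(220,145,224,142),f(190,165,267,155),.084),("green",f(220,145,103,30),f(190,165,30,104),.084),("tip",f(305,225,200,84),f(333,202,233,130),.119),("plate",f(305,225,192,178),f(333,202,206,148),.066)]:
    print(nm,tri(("scene",*a),("top",*b)),atz("scene",*a,z),atz("top",*b,z))
for nm,p,z in[("t",(428,325),.05),("t",(752,320),.05),("t",(772,582),.05),("t",(437,592),.05)]:
    print(atz("top",*f(333,202,p[0]-400,p[1]-300),z))
E
```

```text
red [0.5704 0.1153 0.0852] [0.5721 0.1161 0.084 ] [0.5701 0.1159 0.084 ]
green [0.5886 0.2235 0.0846] [0.5899 0.2237 0.084 ] [0.5881 0.2241 0.084 ]
tip [ 0.5086 -0.1798  0.1197] [ 0.5101 -0.1799  0.119 ] [ 0.5079 -0.1793  0.119 ]
plate [ 0.5091 -0.1809  0.0644] [ 0.5087 -0.1821  0.066 ] [ 0.5082 -0.18    0.066 ]
[ 0.5637 -0.1011  0.05  ]
[ 0.5741 -0.2515  0.05  ]
[ 0.4534 -0.2597  0.05  ]
[ 0.4416 -0.1081  0.05  ]
```

jog_arm(
  commands=[
    [[-0.04,-0.032,0],[0,0,0]],
    [[-0.04,-0.032,0],[0,0,0]],
    [[-0.04,-0.032,0],[0,0,0]],
    [[-0.04,-0.032,0],[0,0,0]],
    [[-0.04,-0.032,0],[0,0,0]],
    [[-0.04,-0.032,0],[0,0,0]],
    [[-0.04,-0.032,0],[0,0,0]],
    [[-0.04,-0.032,0],[0,0,0]],
    [[-0.04,-0.032,0],[0,0,0]],
    [[-0.04,-0.032,0],[0,0,0]],
  ],
  gripper=-1,
  squeeze=30,
)

```text
time: 1.35
tcp_pos: [0.4714, 0.2521, 0.2384]
tcp_rot: [-3.141, -0.0, 2.91]
ft_force: [0.8, -0.8, 0.6]
opening: 0.0879
finger_force: 0.0
```

jog_arm(
  commands=[
    [[-0.04,-0.033,0],[0,0,0]],
    [[-0.04,-0.033,0],[0,0,0]],
    [[-0.04,-0.033,0],[0,0,0]],
    [[0,0,0],[0,0,10.7]],
    [[0,0,0],[0,0,10.7]],
    [[0,0,0],[0,0,10.7]],
    [[0,0,0],[0,0,10.7]],
    [[0,0,0],[0,0,10.7]],
    [[0,0,0],[0,0,10.7]],
    [[0,0,0],[0,0,10.7]],
  ],
)

```text
time: 2.6
tcp_pos: [0.5645, 0.1296, 0.2381]
tcp_rot: [-3.14, 0.0, 1.596]
ft_force: [-0.1, -0.3, -0.7]
opening: 0.088
finger_force: 0.0
```

jog_arm(
  commands=[
    [[0,0,0],[0,0,10.7]],
    [[0,0,0],[0,0,0]],
    [[0,0,0],[0,0,0]],
  ],
)

```text
time: 2.98
tcp_pos: [0.5647, 0.1297, 0.2384]
tcp_rot: [-3.141, 0.0, 1.419]
ft_force: [0.6, -0.0, 0.4]
opening: 0.0881
finger_force: 0.0
```

jog_arm(
  commands=[
    [[-0.006,0.004,0.04],[0,0,0]],
    [[-0.006,0.004,0.04],[0,0,0]],
    [[0,0,0.04],[0,0,0]],
    [[0,0,0.03],[0,0,0]],
    [[0,0,0.02],[0,0,0]],
    [[0,0,0.01],[0,0,0]],
    [[0,0,0.005],[0,0,0]],
    [[0,0,0],[0,0,0]],
    [[0,0,0],[0,0,0]],
  ],
)

```text
time: 4.1
tcp_pos: [0.5718, 0.1168, 0.0548]
tcp_rot: [3.14, -0.001, 1.416]
ft_force: [0.1, 0.5, -0.3]
opening: 0.0883
finger_force: 0.0
```

```bash
python3 - <<'E'
from h import *
s=snapshot("scene")[...,::-1];t=snapshot("top")[...,::-1]
c=lambda i,x,y:cv2.resize(i[y:y+90,x:x+120],(400,300),interpolation=cv2.INTER_CUBIC)
cv2.imwrite("pics/d.png",np.hstack([c(s,210,130),c(t,180,140)]))
E
```

```text
(no output)
```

View pics/d.png

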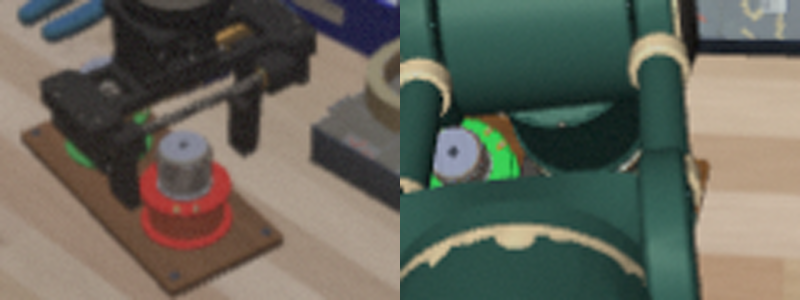

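Fingers straddle the red collar in the scene crop, with the dot at about (183,145) between fingers at (127,175) and (245,115). Next I close on it.

jog_arm(
  commands=[
    [[0,0,0.001],[0,0,0]],
    [[0,0,0],[0,0,0]],
    [[0,0,0],[0,0,0]],
    [[0,0,0],[0,0,0]],
    [[0,0,0],[0,0,0]],
    [[0,0,0],[0,0,0]],
  ],
  gripper=1,
  squeeze=45,
)

```text
time: 4.95
tcp_pos: [0.5709, 0.1166, 0.0527]
tcp_rot: [-3.141, 0.0, 1.416]
ft_force: [-0.9, 0.1, 0.7]
opening: 0.0384
finger_force: 45.0
```

jog_arm(
  commands=[
    [[0,0,-0.006],[0,0,0]],
    [[0,0,-0.014],[0,0,0]],
    [[0,0,-0.02],[0,0,0]],
    [[0,0,-0.02],[0,0,0]],
    [[0,0,-0.02],[0,0,0]],
    [[0,0,-0.03],[0,0,0]],
    [[0,0,-0.03],[0,0,0]],
    [[0,0,-0.01],[0,0,0]],
    [[0,0,0],[0,0,0]],
    [[0,0,0],[0,0,0]],
  ],
)

```text
time: 6.2
tcp_pos: [0.57, 0.1164, 0.2013]
tcp_rot: [-3.139, 0.001, 1.416]
ft_force: [0.1, -0.2, -1.8]
opening: 0.0385
finger_force: 45.0
```

```bash
python3 - <<'E'
from h import *
s=snapshot("scene")[...,::-1]
cv2.imwrite("pics/e.png",cv2.resize(s[80:200,190:350],(800,600),interpolation=cv2.INTER_CUBIC))
print(read_state()["tcp_pos"],read_state()["ft_force"])
E
```

```text
[0.56986185 0.11644464 0.20101349] [-0.46841617  0.15614169 -2.55602209]
```

View pics/e.png

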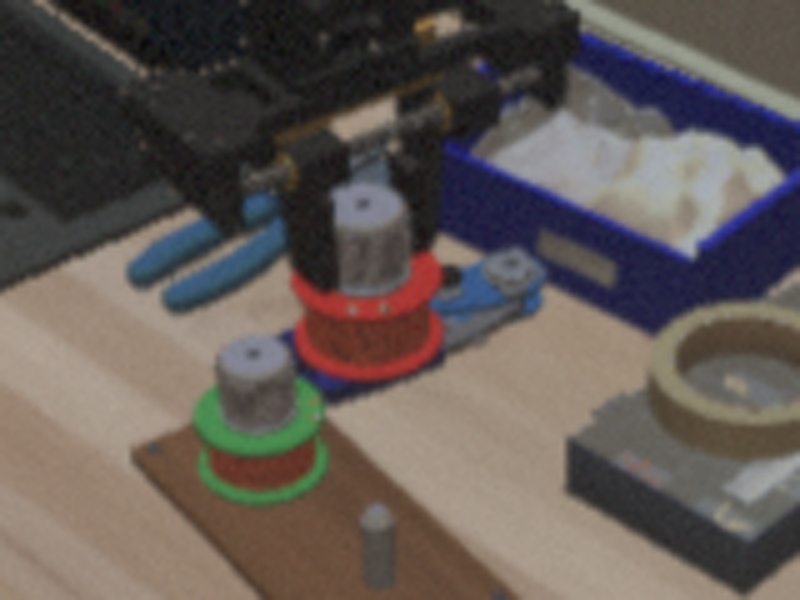

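Red coil is held, upright and clear of its post (post tip at crop (376,512), coil dot at (363,204)), and green is undisturbed. I'll carry the coil over the tester and pre-turn it.

jog_arm(
  commands=[
    [[-0.02,-0.001,0],[0,0,0]],
    [[-0.036,-0.002,0],[0,0,0]],
    [[-0.04,-0.002,0],[0,0,0]],
    [[-0.04,-0.002,0],[0,0,0]],
    [[-0.04,-0.002,0],[0,0,0]],
    [[-0.04,-0.002,0],[0,0,0]],
    [[-0.04,-0.002,0],[0,0,0]],
    [[-0.03,-0.001,0],[0,0,0]],
    [[-0.016,-0.001,0],[0,0,0]],
    [[0,0,0],[0,0,0]],
  ],
)

```text
time: 7.5
tcp_pos: [0.5088, -0.1804, 0.2023]
tcp_rot: [-3.141, -0.0, 1.414]
ft_force: [-0.1, -0.4, -2.0]
opening: 0.0386
finger_force: 45.0
```

jog_arm(
  commands=[
    [[0,0,0],[0,0,-10]],
    [[0,0,0],[0,0,-10]],
    [[0,0,0],[0,0,-10]],
    [[0,0,0],[0,0,-10]],
    [[0,0,0],[0,0,-10]],
    [[0,0,0],[0,0,-10]],
    [[0,0,0],[0,0,-10]],
    [[0,0,0],[0,0,-10]],
    [[0,0,0],[0,0,0]],
    [[0,0,0],[0,0,0]],
  ],
)

```text
time: 8.75
tcp_pos: [0.5096, -0.1788, 0.2026]
tcp_rot: [3.141, -0.0, 2.81]
ft_force: [0.3, 0.8, -3.1]
opening: 0.0381
finger_force: 45.0
```

```bash
python3 - <<'E'
from h import *
s=snapshot("scene")[...,::-1];t=snapshot("top")[...,::-1]
c=lambda i,x,y:cv2.resize(i[y:y+120,x:x+80],(400,600),interpolation=cv2.INTER_CUBIC)
cv2.imwrite("pics/f.png",np.hstack([c(s,300,155),c(t,333,150)]))
r=read_state();print(r["tcp_pos"],r["tcp_rot"],r["ft_force"],r["q"])
print([proj("scene",r["tcp_pos"]+[0,0,.0313]),proj("scene",[.571,.116,.084])])
E
```

```text
[ 0.50953579 -0.17907438  0.20264308] [ 3.14148297e+00 -1.93646783e-04  2.81076607e+00] [-0.36305778  0.38576992 -2.24148758] [-3.84145127e-01  3.53667635e-02  1.93309772e+00  1.07599285e-04
  1.17332739e+00 -1.62415652e+00]
[(np.float64(348.85779266651093), np.float64(197.73761644856222)), (np.float64(264.11137879139835), np.float64(173.2246770121992))]
```

View pics/f.png

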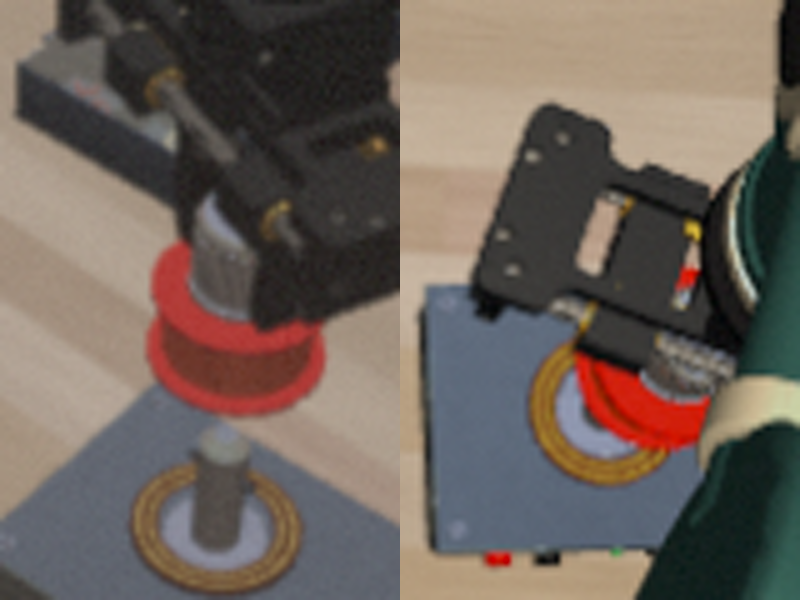

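The coil hangs over the spindle (scene crop: lower flange from x=147 to 326, bottom at 414; plate from 131 to 302, bottom at 593). I'll fit both rings in the same camera to get the relative offset.

```bash
python3 - <<'E'
from h import *
from scipy.optimize import least_squares
th=np.linspace(0,2*np.pi,181)
def ext(p,z,r):
    P=np.array([proj("scene",[p[0]+r*np.cos(a),p[1]+r*np.sin(a),z]) for a in th])
    return np.array([P[:,0].min(),P[:,0].max(),P[:,1].max()])
def fit(l,r,b,z,rad):
    m=np.array([300+(l+.5)/5-.5,300+(r+.5)/5-.5,155+(b+.5)/5-.5])
    s=least_squares(lambda p:ext(p,z,rad)-m,[.51,-.18]);return s.x,s.fun
zc=.2026-.0527+.012
print(fit(147,326,414,zc,.034)); print(fit(131,302,593,.066,.035))
E
```

```text
(array([ 0.51430506, -0.17773931]), array([-0.12074653,  0.11999842, -0.00850985]))Traceback (most recent call last):
  File "<stdin>", line 11, in <module>
  File "<stdin>", line 9, in fit
    return func(*args, **kwargs)
    result = trf(vector_fun.fun, vector_fun.jac, x0, f0, J0, lb, ub, ftol, xtol,
                 gtol, max_nfev, x_scale, loss_function, tr_solver,
                 tr_options.copy(), verbose, callback=callback_wrapped)
    return trf_no_bounds(
        fun, jac, x0, f0, J0, ftol, xtol, gtol, max_nfev, x_scale,
        loss_function, tr_solver, tr_options, verbose, callback=callback)
    J = jac(x)
    self._update_jac()
    ~~~~~~~~~~~~~~~~^^
    self.J = self.jac_wrapped(xp_copy(self.x), f0=self.f)
             ~~~~~~~~~~~~~~~~^^^^^^^^^^^^^^^^^^^^^^^^^^^^
    J, dct = approx_derivative(
             ~~~~~~~~~~~~~~~~~^
        self.fun,
        ^^^^^^^^^
    ...<2 lines>...
        **self.finite_diff_options,
        ^^^^^^^^^^^^^^^^^^^^^^^^^^^
    )
    ^
    J, _nfev = _dense_difference(fun_wrapped, x0, f0, h,
               ~~~~~~~~~~~~~~~~~^^^^^^^^^^^^^^^^^^^^^^^^
                             use_one_sided, method,
                             ^^^^^^^^^^^^^^^^^^^^^^
                             mf)
                             ^^^
    df = [f_eval - f0 for f_eval in f_evals]
                                    ^^^^^^^
    f = np.atleast_1d(self.fun(x, *self.args, **self.kwargs))
                      ~~~~~~~~^^^^^^^^^^^^^^^^^^^^^^^^^^^^^^
    return np.atleast_1d(self.fun(x))
                         ~~~~~~~~^^^
    return self.f(x, *self.args, **self.kwargs)
           ~~~~~~^^^^^^^^^^^^^^^^^^^^^^^^^^^^^^
  File "<stdin>", line 9, in <lambda>
  File "<stdin>", line 5, in ext
  File "h.py", line 16, in proj
    m=camera_model(n);K=np.array(m["K"]);p=np.linalg.inv(np.array(m["pose"]))@np.array([*X,1]);s=p[:2]/p[2];s=s*(1+m["k1"]*(s@s))
ValueError: time passes only in moves, steps and waits
```

```bash
sed -i 's/^import cv2.*/&\nimport functools\ncamera_model=functools.cache(camera_model)/' h.py; cat > fit.py <<'E'
from h import *
from scipy.optimize import least_squares
th=np.linspace(0,2*np.pi,181)
def ext(p,z,r):
    P=np.array([proj("scene",[p[0]+r*np.cos(a),p[1]+r*np.sin(a),z]) for a in th])
    return np.array([P[:,0].min(),P[:,0].max(),P[:,1].max()])
def fit(l,r,b,z,rad,x0=300,y0=155):
    m=np.array([x0+(l+.5)/5-.5,x0+(r+.5)/5-.5,y0+(b+.5)/5-.5])
    s=least_squares(lambda p:ext(p,z,rad)-m,[.51,-.18],diff_step=1e-4);return s.x,s.fun
E
python3 - <<'E'
from fit import *
zc=.2026-.0527+.012
for z in (zc-.004,zc,zc+.004): print(fit(147,326,414,z,.034)); 
print(fit(131,302,593,.066,.035))
print("rack stage",fit(294,443,381,.1605,.034,190,80))
E
```

```text
(array([ 0.51740058, -0.17556403]), array([-0.01707303,  0.01696786, -0.00119654]))
(array([ 0.51430506, -0.17773931]), array([-0.12074652,  0.11999843, -0.00850987]))
(array([ 0.51120968, -0.17991445]), array([-0.22562385,  0.2242179 , -0.01599113]))
(array([ 0.50972491, -0.1808441 ]), array([-0.31354744,  0.31168489, -0.01992905]))
rack stage (array([0.57289923, 0.11685413]), array([-0.07097492,  0.07095821, -0.00502793]))
```

jog_arm(
  commands=[
    [[0.001,-0.002,0],[0,0,0]],
    [[0,0,0.02],[0,0,0]],
    [[0,0,0.02],[0,0,0]],
    [[0,0,0.015],[0,0,0]],
    [[0,0,0.008],[0,0,0]],
    [[0,0,0.004],[0,0,0]],
    [[0,0,0],[0,0,0]],
    [[0,0,0],[0,0,0]],
  ],
)

```text
time: 9.85
tcp_pos: [0.5084, -0.1812, 0.1364]
tcp_rot: [-3.142, 0.001, 2.812]
ft_force: [-0.4, -0.4, -1.6]
opening: 0.0382
finger_force: 45.0
```

```bash
python3 - <<'E'
from h import *
s=snapshot("scene")[...,::-1]
cv2.imwrite("pics/g.png",cv2.resize(s[195:295,300:400],(600,600),interpolation=cv2.INTER_CUBIC))
r=read_state();print(r["tcp_pos"],r["tcp_rot"],r["ft_force"],r["moment"])
E
```

```text
[ 0.50841659 -0.18122586  0.13641758] [-3.14152582e+00  1.26848422e-03  2.81202202e+00] [ 0.17195837  0.29991368 -3.55634417] [ 0.02119495 -0.00951618 -0.0143083 ]
```

View pics/g.png

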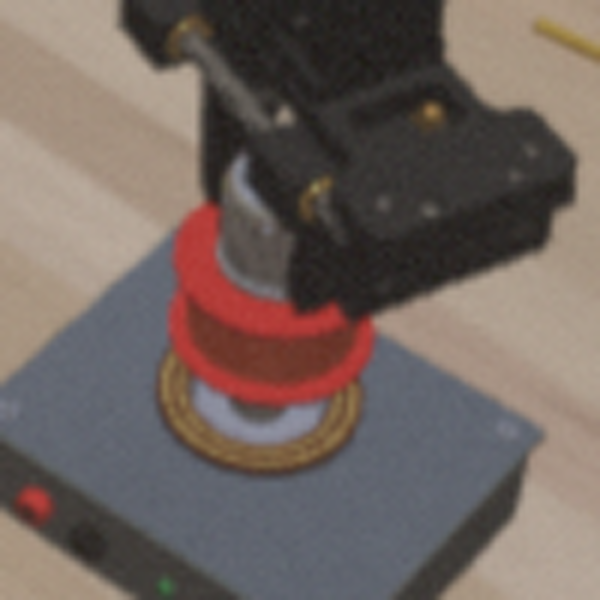

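The coil is around the spindle (6x crop: flange 169–376, bottom 404; plate 157–362, bottom 474).

```bash
python3 - <<'E'
from fit import *
k=5/6
print(fit(169*k,376*k,404*k,.0957,.034,300,195)); print(fit(157*k,362*k,474*k,.066,.035,300,195))
E
```

```text
(array([ 0.51315632, -0.18059378]), array([ 0.0167497 , -0.01665105,  0.0010768 ]))
(array([ 0.50888829, -0.18141893]), array([-0.3428427 ,  0.34080482, -0.02178993]))
```

jog_arm(
  commands=[
    [[0.002,-0.001,0],[0,0,0]],
    [[0,0,0.003],[0,0,0]],
    [[0,0,0.002],[0,0,0]],
    [[0,0,0.002],[0,0,0]],
    [[0,0,0],[0,0,0]],
  ],
)

```text
time: 10.52
tcp_pos: [0.5055, -0.1812, 0.1284]
tcp_rot: [3.142, -0.001, 2.812]
ft_force: [-0.1, -0.2, -1.5]
opening: 0.0384
finger_force: 45.0
```

jog_arm(
  commands=[
    [[0,0,0.002],[0,0,0]],
    [[0,0,0],[0,0,0]],
  ],
)

```text
time: 10.78
tcp_pos: [0.5056, -0.1813, 0.1265]
tcp_rot: [3.142, -0.0, 2.812]
ft_force: [-0.2, 0.3, -2.0]
opening: 0.0384
finger_force: 45.0
```

jog_arm(
  commands=[
    [[0,0,0.002],[0,0,0]],
    [[0,0,0],[0,0,0]],
  ],
)

```text
time: 11.02
tcp_pos: [0.5062, -0.1812, 0.125]
tcp_rot: [3.141, 0.001, 2.812]
ft_force: [1.4, 1.2, -1.4]
opening: 0.0382
finger_force: 45.0
```

jog_arm(
  commands=[
    [[0,0.0005,0.002],[0,0,0]],
    [[0,0,0.001],[0,0,0]],
    [[0,0,0],[0,0,0]],
  ],
)

```text
time: 11.4
tcp_pos: [0.5065, -0.1805, 0.1217]
tcp_rot: [3.141, 0.001, 2.812]
ft_force: [3.6, 3.0, -1.7]
opening: 0.0386
finger_force: 45.0
```

jog_arm(
  commands=[
    [[0,0,0.002],[0,0,0]],
    [[0,0,0.001],[0,0,0]],
    [[0,0,0],[0,0,0]],
  ],
)

```text
time: 11.78
tcp_pos: [0.5065, -0.1805, 0.1188]
tcp_rot: [3.141, 0.001, 2.812]
ft_force: [3.1, 3.4, -0.1]
opening: 0.0383
finger_force: 45.0
```

jog_arm(
  commands=[
    [[-0.0005,0.001,0.003],[0,0,0]],
    [[0,0,0.002],[0,0,0]],
    [[0,0,0],[0,0,0]],
  ],
)

```text
time: 12.15
tcp_pos: [0.5065, -0.1802, 0.1131]
tcp_rot: [-3.141, -0.0, 2.812]
ft_force: [3.5, 0.2, -4.1]
opening: 0.0383
finger_force: 45.0
```

jog_arm(
  commands=[
    [[0,0,0.002],[0,0,0]],
    [[0,0,0.001],[0,0,0]],
    [[0,0,0],[0,0,0]],
  ],
)

```text
time: 12.52
tcp_pos: [0.5067, -0.1803, 0.1113]
tcp_rot: [-3.141, 0.0, 2.812]
ft_force: [-0.8, 1.9, 4.3]
opening: 0.0383
finger_force: 45.0
```

jog_arm(
  commands=[
    [[0,0,0.002],[0,0,0]],
    [[0,0,0],[0,0,5]],
    [[0,0,0],[0,0,5]],
    [[0,0,0],[0,0,5]],
    [[0,0,0],[0,0,5]],
  ],
)

```text
time: 13.15
tcp_pos: [0.5077, -0.1806, 0.1111]
tcp_rot: [3.141, 0.002, 2.461]
ft_force: [-2.4, 2.4, 10.8]
opening: 0.0384
finger_force: 44.9
```

jog_arm(
  commands=[
    [[0,0,0],[0,0,5]],
    [[0,0,0],[0,0,5]],
    [[0,0,0],[0,0,5]],
    [[0,0,0],[0,0,5]],
    [[0,0,0],[0,0,5]],
  ],
)

```text
time: 13.78
tcp_pos: [0.5079, -0.1805, 0.111]
tcp_rot: [3.14, 0.002, 2.024]
ft_force: [-0.1, 2.6, 12.0]
opening: 0.0386
finger_force: 44.9
```

jog_arm(
  commands=[
    [[0,0,0],[0,0,5]],
    [[0,0,0],[0,0,5]],
    [[0,0,0],[0,0,5]],
    [[0,0,0],[0,0,5]],
    [[0,0,0],[0,0,5]],
  ],
)

```text
time: 14.4
tcp_pos: [0.5076, -0.1803, 0.1104]
tcp_rot: [3.139, 0.001, 1.587]
ft_force: [0.6, 2.2, 4.7]
opening: 0.0386
finger_force: 45.0
```

jog_arm(
  commands=[
    [[0,0,0],[0,0,5]],
    [[0,0,0],[0,0,5]],
    [[0,0,0],[0,0,5]],
    [[0,0,0],[0,0,5]],
  ],
)

```text
time: 14.9
tcp_pos: [0.5076, -0.1799, 0.1087]
tcp_rot: [3.139, -0.001, 1.238]
ft_force: [4.7, 2.6, -1.8]
opening: 0.0382
finger_force: 45.0
```

jog_arm(
  commands=[
    [[0,0,0.002],[0,0,0]],
    [[0,0,0],[0,0,0]],
  ],
)

```text
time: 15.15
tcp_pos: [0.5077, -0.1801, 0.1069]
tcp_rot: [3.139, -0.001, 1.243]
ft_force: [5.7, 2.0, -0.8]
opening: 0.0381
finger_force: 45.0
```

```bash
python3 -c "
from station import *
r=read_state();print(r['tcp_pos'],r['tcp_rot'],r['ft_force'],r['moment'])"
```

```text
[ 0.50772116 -0.18012629  0.10685136] [ 3.13927776e+00 -5.10568494e-04  1.24268830e+00] [ 5.68009114  1.95168015 -0.78906987] [ 0.35026615 -0.74518236  0.06381035]
```

jog_arm(
  commands=[
    [[0.001,0.001,0.002],[0,0,0]],
    [[0,0,0.002],[0,0,0]],
    [[0,0,0],[0,0,0]],
  ],
)

```text
time: 15.52
tcp_pos: [0.5079, -0.1799, 0.1029]
tcp_rot: [3.141, 0.001, 1.242]
ft_force: [-0.2, 0.8, 4.9]
opening: 0.0382
finger_force: 45.0
```

jog_arm(
  commands=[
    [[0,0,0.002],[0,0,0]],
    [[0,0,0.002],[0,0,0]],
    [[0,0,0],[0,0,0]],
  ],
)

```text
time: 15.9
tcp_pos: [0.508, -0.1799, 0.1005]
tcp_rot: [3.141, 0.001, 1.242]
ft_force: [-4.0, 1.6, 13.8]
opening: 0.0381
finger_force: 45.0
```

jog_arm(
  commands=[
    [[0,-0.0005,0.002],[0,0,0]],
    [[0,0,0.001],[0,0,0]],
    [[0,0,0],[0,0,0]],
    [[0,0,0],[0,0,0]],
  ],
  squeeze=60,
)

```text
time: 16.4
tcp_pos: [0.5082, -0.18, 0.1003]
tcp_rot: [3.14, 0.001, 1.242]
ft_force: [-7.8, 3.2, 29.4]
opening: 0.0379
finger_force: 59.9
```

```bash
python3 - <<'E'
from h import *
s=snapshot("scene")[...,::-1]
cv2.imwrite("pics/i.png",cv2.resize(s[195:295,300:400],(600,600),interpolation=cv2.INTER_CUBIC))
r=read_state();print(r["tcp_pos"],r["tcp_rot"],r["ft_force"],r["moment"])
E
```

```text
[ 0.50818493 -0.17996564  0.10031358] [3.14010053e+00 7.30690275e-04 1.24172108e+00] [-7.80110807  3.29606693 28.90371127] [ 0.51133745  1.69651997 -0.01836038]
```

View pics/i.png

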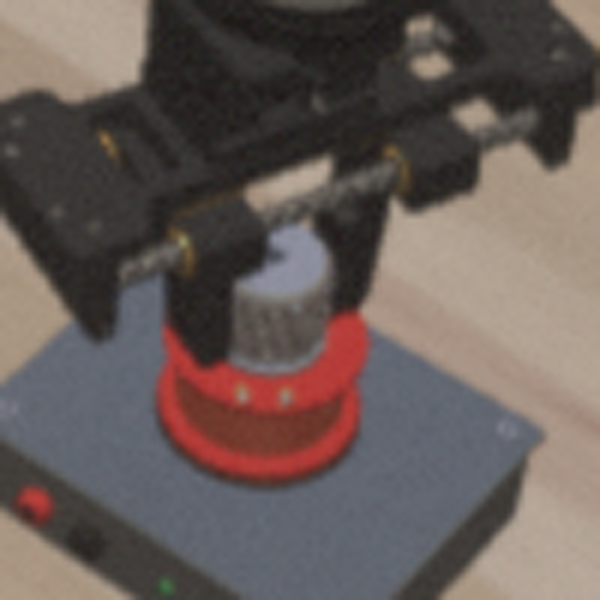

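The flange covers the plate and sits level on the seat (bottom edge at about (260,480)). The hard stop came at TCP z = 0.1003, against about 0.1007 expected for home, so I'm handing it in.

```bash
python3 -c "
from station import *
print(job_done())"
```

```text
the job is handed in; nothing more can be done
None
```

The red coil is on the tester with its keyways over the cross pin, pressed home at about 29 N and still gripped at 60 N. The green coil was left on its post. I handed the job in at about 16.5 s; the hand-in returned no verdict.

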